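# Centre the empty jar and tare the touch-free scale

## Robot

A 6-joint arm with a two-finger parallel gripper is mounted at the origin on the work surface. World frame = base frame: x ahead of the robot, y to its left, z up, the work surface at z = 0. Lengths are in m, angles in degrees, forces in N, time in s.
With the tool pointing down it reaches from about 0.4 to 0.825 m from the base axis. Payload 7 kg.
Tool frame: the origin (TCP) lies between the finger pads, 19 mm behind the fingertips; this is the grasp point; z points along the fingers, y is the line along which they close (so a half turn about z gives the same grasp; the last joint's range is limited). The gripper opens to 88 mm and grips with 3 to 60 N. Pads are 19 mm wide; open, the fingers measure 130 mm over their backs; the gripper's body (78 mm by 193 mm) begins 47 mm behind the grasp point.
Start: joints at [83.829, 20.546, 0.682, 0, -70.136, -16.507], TCP at [0.26, 0.623, 0.245] pointing down, gripper open.
Joint ranges: [-176.03, 176.03], [-82.01, 121.73], [-58.28, 71.71], [-173.87, 95.51], [-174.79, -0.11], [-173.66, 173.66]. Speed limits (degrees/s): [136.94, 136.94, 172.46, 180, 180, 180].

## Interface

Orientations are given as [roll, pitch, yaw] about the fixed x, y, z axes, in that order (R = Rz(yaw) Ry(pitch) Rx(roll)).
In Python, from plant import ctrl gives the robot as it stands.
- The arm moves only by the tool move_arm, never from a script. Its argument "motion" is a list of rows, each a list of 3 entries, a list of its own where there are three numbers: the shift along the tool's x, y, z in mm, then the turn, a rotation vector about the tool's x, y, z in degrees, then the closure, from 0 (fully open) to 1 (shut). A call has 1 to 10 rows; each row is the pose to reach, as a shift and turn from the pose commanded when the call began, along the tool's axes at that moment; what a row does not reach only later rows make up. A row lasts 1/12 s, in which the tool goes at most 41.7 mm and 7.16 degrees, less where a joint would pass 70% of its speed; a pose out of reach is approached as far as the arm can. A call with a gripper value outside its range is refused whole. The fingers move at their own pace and stop on an object; the grip force is fixed at half the most. Time passes only in rows, so rows that repeat a pose let the fingers close. It gives the time, the measured TCP pose, the force, the opening and the grip force at its end, in the units of the state.
- ctrl.get_obs(): the state, without advancing time (a new reading comes with each control period).
- ctrl.snapshot(name): name is "side" or "top" or "wrist"; returns a dict with "color" (400x640x3 uint8, blue, green, red), "camera_matrix" (3x3 intrinsics, pixels), "k1" (the pictures are not rectified: a ray, as slopes to the right and down, at radius r is drawn at 1 + k1 r^2 times it, then the intrinsics apply), "cam_to_world" (4x4, takes a point from camera to world coordinates). Camera axes: x right, y up, looking along -z (the intrinsics and any distortion apply to the point x, -y, -z); pixel columns grow to the right and rows downward; lengths in m; the calibration is good to about 2 mm. A picture is of the moment at which its call begins. There is no depth.
- ctrl.close_job(): hands the job in; it is judged then, once.
The state is a dict: "clock": time; "joint_pos": joint angles; "qvel": joint speeds; "tau": joint torques, N m; "tool_pos": TCP position; "orientation": TCP orientation; "force": force on the tool from outside, world axes, zero at the start; "moment": the same for the moment, N m; "opening": finger opening in m; "gripper_force": force on a finger pad.
Only numpy, scipy, OpenCV 4.12 (cv2) and the standard library are available. Lean on these libraries where they do the work, as an engineer would, in place of code of your own. Each camera call takes 0.05 s, during which the arm holds its last target. There are 200 camera calls.

## Task

Get the scale ready for weighing out muesli: push the empty glass jar gently across the round pan to its middle, keeping it standing and never lifting it. Then tare without contact: point at the round sensor window on the scale's console, holding the tool point still just above it for two seconds while nothing is touched, and take the hand well away. Touch nothing but the jar (not the scale either), and do not bring the tool point close over the oblong window, which changes the units.

Things in the scene. Friction and masses are not known exactly. Their poses are not given: they have to be found in the camera images.
- scale: Grey bench scale, fixed, 280 mm deep (its x), 220 mm wide (its y). Origin on the counter under the centre of the pan, z up. The main housing is 50 mm high; the console, a level deck 40 mm high, lies at its -x side (the robot's side), from x = -177 to -102 mm. In the middle of the console is a blank display, and a sensor window on each side of it, both centred at x = -140 mm
- pan: Round stainless weighing pan of the scale, fixed, 200 mm diameter, 4 mm thick; origin at the centre of its underside, 60 mm above the counter; its top is 64 mm above the counter and level. Its yaw means nothing. Fine pressed circles mark its middle
- pan_middle (a point): The middle of the pan's top face
- jar: Empty open glass jar, 92 mm tall, round, 96 mm diameter from 5 to 70 mm above its underside, neck 82 mm above that, wall 4 mm, about 0.3 to 0.55 kg. Origin at the centre of its underside. It starts standing on the pan with its axis 36 to 50 mm off the middle, to the left, the right or towards the console. It is too wide to be gripped and slides with a push of a few newtons on its side
- round_window: Touch-free tare sensor: round dark window, 30 mm diameter with rim, 3 mm proud of the console deck, 75 mm left or right of the console's middle (scales differ). Origin at its underside's centre, 40 mm above the counter; z up. It notices the tool point (TCP, about 19 mm short of the fingertips) less than 65 mm above this origin and less than 18 mm aside of it
- oblong_window: Touch-free units sensor, the one not to set off: oblong dark window, 18 x 40 mm with its steel rim, 3 mm proud of the deck, on the other side of the display. Origin at the centre of its underside, 40 mm above the counter. It notices the tool point at the same distances
- walnut_jar: Bystander: tilted round glass jar of walnuts, about 165 mm across and 165 mm high, standing to one side of the scale. Origin under its foot
- canister: Bystander: aluminium canister with wooden lid, 94 mm diameter, 182 mm high, standing on the other side of the scale. Origin under its centre
- jar_lid: Bystander: brass screw lid of the jar lying flat on the counter, 87 mm diameter, 15 mm high. Origin under its centre
- scoop: Bystander: small steel scoop with wooden handle, about 190 mm long (its x), 57 mm wide, 30 mm high, lying on the counter. Origin under where handle and blade meet
Not all that is in view belongs to the job. What is shaped like the jar but green or red is not meant.

How it is judged (in metres and radians):
On the way, in this order (a step that is already met when the one before it is completed fails the run):
1. the jar stands upright and still, its axis within 15 mm of the pan's middle (horizontal distance between jar and pan_middle below 0.015 m and angle between jar's own z axis and vertical below 0.05 rad and linear speed of jar below 0.01 m/s), for 0.3 s.
2. for 1.5 s without a break the tool point stays less than 18 mm aside of the round window's centre and 23 to 65 mm above its origin, the robot touching nothing and the jar still in the middle (horizontal distance between the grasp point and round_window below 0.018 m and z of the grasp point in the frame of round_window between 0.023 and 0.065 m and contact force between each of the arm, the fingers and anything else below 0.1 N and horizontal distance between jar and pan_middle below 0.015 m), for 1.5 s.
At the end, for the whole second after the job is handed in: The jar stands upright (within 0.05 rad) and at rest on the pan, its axis within 15 mm of the pan's middle, and the tool point is more than 100 mm from both sensor windows (all of step 1 and z of jar in the frame of pan_middle between -0.003 and 0.003 m and distance between the grasp point and round_window above 0.1 m and distance between the grasp point and oblong_window above 0.1 m); the robot touches nothing.
It fails at once if the jar is lifted (more than 6 mm above the pan) or tipped by more than 0.15 rad (z of jar in the frame of pan_middle above 0.006 m or angle between jar's own z axis and vertical above 0.15 rad).
It fails at once if the jar is shoved hard (more than 20 N) (contact force between any of the fingers, the arm and jar above 20 N).
It fails at once if the robot touches the scale, its pan or its windows (more than 1 N) (contact force between any of the arm, the fingers and scale above 1 N or contact force between any of the arm, the fingers and pan above 1 N or contact force between any of the fingers, the arm and round_window above 1 N or contact force between any of the fingers, the arm and oblong_window above 1 N).
It fails at once if the tool point comes over the oblong window (less than 18 mm aside and less than 65 mm above it) (horizontal distance between the grasp point and oblong_window below 0.018 m and z of the grasp point in the frame of oblong_window below 0.065 m).
It fails at once if a bystander is disturbed (moved more than 10 mm) (distance of any of walnut_jar, canister, jar_lid, scoop from where it was at the start of the episode above 0.01 m).
It also fails if it takes over 45 s, if anything falls off the work surface, if the arm or the gripper's body presses on something with over 40 N, if the wrist force passes 120 N, or if a joint passes its speed limit or range.

## Working session

There is one attempt and no reset: what is moved stays moved. The work goes in short steps, Python scripts to look and compute and a tool call to move; the robot and the scene stay as the last step left them, time stands still between calls to the robot, and variables do not carry over. Pictures are saved under pics/ and viewed, at most 10 in all, crops included, and the job is handed in when it is done.

Besides the shell and the picture viewer there is one more tool, called after "Emit:" as a command line: name --argument value ..., lists and objects as JSON in quotes. move_arm: Moves the arm, as the interface text tells. Its arguments: {"type":"object","properties":{"motion":{"type":"array"}},"required":["motion"]}

```bash
mkdir -p pics
cat > h.py <<'E'
import numpy as np, cv2
from plant import ctrl
def snap(n,f=None):
    s=ctrl.snapshot(n)
    if f: cv2.imwrite('pics/'+f,s['color'])
    np.savez('pics/'+(f or n)+'.npz',**{k:np.array(v) for k,v in s.items()})
    return s
def load(f): return dict(np.load('pics/'+f+'.npz'))
def ray(s,u,v):
    K=np.array(s['camera_matrix']);k1=float(s['k1'])
    d=np.array([(u-K[0,2])/K[0,0],(v-K[1,2])/K[1,1]]);p=d.copy()
    for _ in range(30): p=d/(1+k1*(p@p))
    T=np.array(s['cam_to_world']);r=T[:3,:3]@np.array([p[0],-p[1],-1.]);return T[:3,3],r
def onz(s,u,v,z):
    o,r=ray(s,u,v);return o+r*(z-o[2])/r[2]
def proj(s,P):
    T=np.array(s['cam_to_world']);c=T[:3,:3].T@(np.array(P)-T[:3,3]);p=np.array([c[0],-c[1]])/-c[2]
    p=p*(1+float(s['k1'])*(p@p));K=np.array(s['camera_matrix']);return K[:2,:2]@p+K[:2,2]
def tri(l):
    A=0;b=0
    for o,r in l:
        r=r/np.linalg.norm(r);M=np.eye(3)-np.outer(r,r);A=A+M;b=b+M@o
    return np.linalg.solve(A,b)
E
python3 - <<'E'
from h import *
for n in('top','side','wrist'):
    s=snap(n,n+'0.png');print(n,np.round(s['cam_to_world'],3).tolist(),np.array(s['camera_matrix'])[0,0],s['k1'])
print(ctrl.get_obs())
a=cv2.imread('pics/top0.png');print(a.shape)
E
```

```text
top [[-0.011, 0.993, -0.114, 0.442], [-1.0, -0.012, -0.008, -0.013], [-0.009, 0.114, 0.993, 1.311], [0.0, 0.0, 0.0, 1.0]] 474.1230602274641 -0.11773322911238542
side [[0.825, 0.346, -0.447, 0.153], [-0.565, 0.515, -0.644, -0.64], [0.007, 0.784, 0.62, 0.673], [0.0, 0.0, 0.0, 1.0]] 392.7965720002678 -0.028965883092473742
wrist [[-0.385, 0.894, 0.23, 0.322], [-0.923, -0.374, -0.094, 0.598], [0.002, -0.249, 0.969, 0.385], [0.0, 0.0, 0.0, 1.0]] 341.9123704164152 -0.06584660348786568
{'clock': 0.15, 'joint_pos': array([ 8.38300191e+01,  2.05821234e+01,  6.45127258e-01, -1.39760865e-02,
       -7.01377748e+01, -1.65048108e+01]), 'qvel': array([ 0.05421839, -0.03842238,  0.0842732 ,  0.08872527, -0.01126016,
        0.06008507]), 'tau': array([-1.28831631e-03, -5.83274102e+01,  2.93290186e+01,  7.00114444e+00,
        8.75385886e-03, -1.09960972e-04]), 'tool_pos': array([0.26012659, 0.62247077, 0.24463336]), 'orientation': array([ 1.79924577e+02, -8.64514755e-03, -2.26795430e+01]), 'force': array([ 0.6364663 , -0.31911467, -0.11919198]), 'moment': array([ 0.02246867,  0.01384735, -0.02775181]), 'gripper_force': 0.0, 'opening': 0.08762831351749632}
(400, 640, 3)
```

View pics/top0.png

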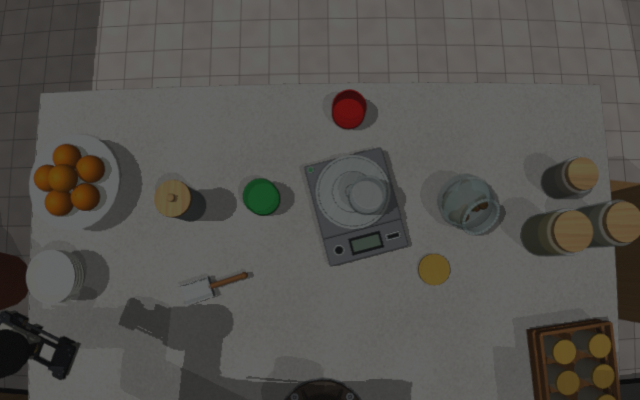

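View pics/side0.png

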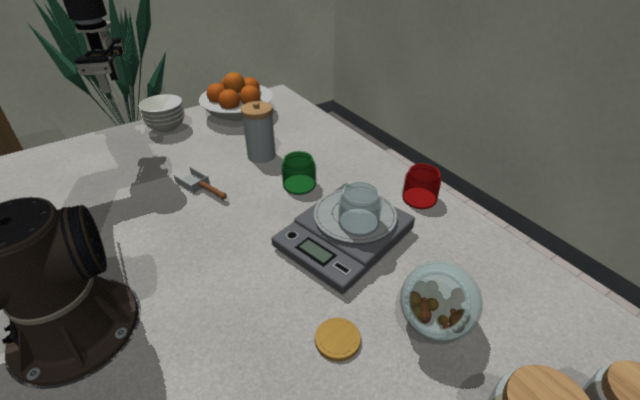

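Top view: the scale is at about (355,205). The pan is at (353,191), the clear jar at about (368,195) and to the right of the middle, the round window at (339,250) and the oblong one at (393,236). The candidates shaped like the jar are green (262,197), red (349,109) and clear (368,195). Only the clear one stands on the pan. An enlarged crop will confirm it.

Run:
```python
from h import *
a=cv2.imread('pics/top0.png')[140:275,295:420];b=cv2.imread('pics/side0.png')[170:300,265:420]
a=cv2.resize(a,(400,432),interpolation=cv2.INTER_CUBIC);b=cv2.resize(b,(400,335),interpolation=cv2.INTER_CUBIC)
c=np.zeros((432,800,3),np.uint8);c[:,:400]=a;c[:335,400:]=b
c=cv2.convertScaleAbs(c,alpha=1.4);cv2.imwrite('pics/crop.png',c)
```

```text
(no output)
```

View pics/crop.png

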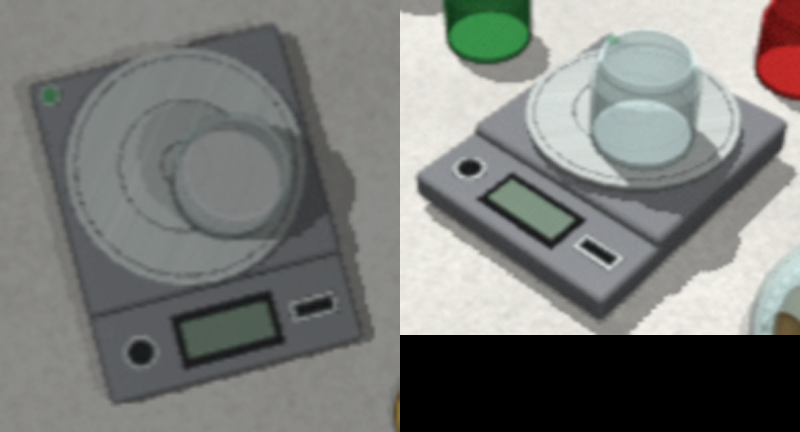

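The crop shows the clear jar on the pan, to the right of the middle and slightly towards the console. Its base disc is at crop (230,181), the round window at (141,352) with the oblong one on the other side of the display. Next I triangulate these.

Run:
```python
from h import *
t=load('top0.png');s=load('side0.png')
T=lambda x,y:(295+x/3.2,140+y/3.2)
S=lambda x,y:(265+(x-400)/2.581,170+y/2.581)
for n,a,b,z in(('pan',(184.5,165.5),(633,113),.064),('rings',(184,163),None,.064),('jarbase',(230,181),(642,133),.066),('rnd',(141,352),(469,168),.043),('obl',(314,306),(598,252),.043),('display',(228,330),(531,211),.042)):
    print(n,onz(t,*T(*a),z).round(4), b and (onz(s,*S(*b),z).round(4),tri([ray(t,*T(*a)),ray(s,*S(*b))]).round(4)))
# canister, walnut, lid, scoop, cups
for n,u,v,z in(('green',262,197,.09),('red',349,109,.09),('walnut',470,203,.1),('lid',434,269,.015),('scoop',215,287,.03),('canister',173,198,.182)):print(n,onz(t,u,v,z).round(3))
```

```text
pan [ 0.6188 -0.0895  0.064 ] (array([ 0.6211, -0.0932,  0.064 ]), array([ 0.6208, -0.0907,  0.0621]))
rings [ 0.6209 -0.0891  0.064 ] None
jarbase [ 0.6051 -0.1268  0.066 ] (array([ 0.6092, -0.1216,  0.066 ]), array([ 0.6046, -0.1265,  0.0718]))
rnd [ 0.4654 -0.0516  0.043 ] (array([ 0.468 , -0.0524,  0.043 ]), array([ 0.4666, -0.0522,  0.0434]))
obl [ 0.5018 -0.1971  0.043 ] (array([ 0.5049, -0.1978,  0.043 ]), array([ 0.5031, -0.1977,  0.0438]))
display [ 0.4828 -0.1246  0.042 ] (array([ 0.4853, -0.1273,  0.042 ]), array([ 0.4844, -0.1256,  0.0408]))
green [0.604 0.148 0.09 ]
red [ 0.838 -0.083  0.09 ]
walnut [ 0.581 -0.392  0.1  ]
lid [ 0.41  -0.311  0.015]
scoop [0.369 0.284 0.03 ]
canister [0.593 0.355 0.182]
```

Measured positions:
- Round window: (0.466,-0.052)
- Oblong window: (0.503,-0.198)
- Pan middle: (0.6207,-0.091), with the two windows giving the same point
- Jar: about (0.605,-0.126)

Plan: half-close the fingers into a cradle and push from the far side, with tool yaw −114° so that tool −x is the push direction. First I go above the pre-push place and look with the wrist camera.

Emit:
move_arm --motion '[[[290, 305, -55], [0, 0, 65], 0.43], [[290, 305, -55], [0, 0, 65], 0.43], [[290, 305, -55], [0, 0, 65], 0.43], [[290, 305, -55], [0, 0, 65], 0.43], [[290, 305, -55], [0, 0, 65], 0.43], [[290, 305, -55], [0, 0, 65], 0.43], [[290, 305, -55], [0, 0, 65], 0.43], [[290, 305, -55], [0, 0, 65], 0.43], [[290, 305, -55], [0, 0, 65], 0.43], [[290, 305, -55], [0, 0, 65], 0.43]]'

```text
clock: 0.98
tool_pos: [0.4075, 0.2347, 0.2998]
orientation: [-180.0, 0.0, -88.1]
force: [1.6, 0.4, -0.6]
opening: 0.0501
gripper_force: 0.0
```

Emit:
move_arm --motion '[[[440, -150, 0], [0, 0, 26], 0.43], [[440, -150, 0], [0, 0, 26], 0.43], [[440, -150, 0], [0, 0, 26], 0.43], [[440, -150, 0], [0, 0, 26], 0.43], [[440, -150, 0], [0, 0, 26], 0.43], [[440, -150, 0], [0, 0, 26], 0.43], [[440, -150, 0], [0, 0, 26], 0.43], [[440, -150, 0], [0, 0, 26], 0.43], [[440, -150, 0], [0, 0, 26], 0.43], [[440, -150, 0], [0, 0, 26], 0.43]]'

```text
clock: 1.82
tool_pos: [0.558, -0.154, 0.2992]
orientation: [180.0, 0.0, -113.7]
force: [0.7, 1.7, -0.3]
opening: 0.0501
gripper_force: 0.0
```

Emit:
move_arm --motion '[[[25, 0, 0], [0, 0, 0], 0.43], [[25, 0, 0], [0, 0, 0], 0.43], [[25, 0, 0], [0, 0, 0], 0.43]]'

```text
clock: 2.07
tool_pos: [0.5472, -0.1761, 0.2987]
orientation: [179.9, -0.0, -113.8]
force: [-0.2, 0.7, -0.7]
opening: 0.0499
gripper_force: 0.0
```

Run:
```python
from h import *
s=snap('wrist','w1.png');o=ctrl.get_obs();print(o['tool_pos'],o['orientation'])
print(np.round(s['cam_to_world'],3).tolist())
print([proj(s,p).round(1) for p in((.6207,-.091,.064),(.605,-.1267,.064),(.605,-.1267,.156))])
cv2.imwrite('pics/w1v.png',cv2.convertScaleAbs(s['color'],alpha=1.4))
```

```text
[ 0.54745962 -0.17513379  0.29897672] [ 1.79961150e+02 -4.45103827e-03 -1.13764605e+02]
[[-0.915, -0.392, -0.098, 0.521], [0.404, -0.886, -0.227, -0.236], [0.002, -0.247, 0.969, 0.439], [0.0, 0.0, 0.0, 1.0]]
[array([295.6, 265.2]), array([294.9, 234.3]), array([286.9, 268.7])]
```

View pics/w1v.png

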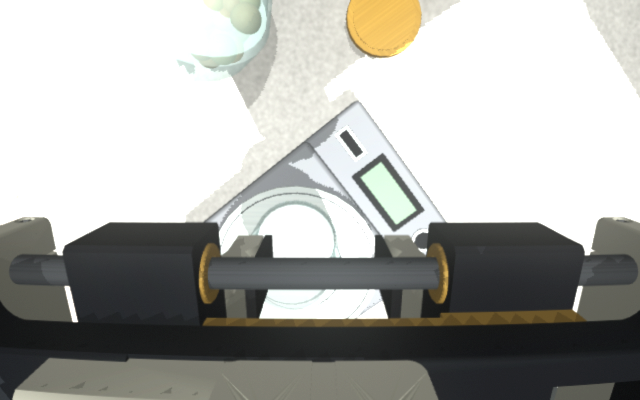

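The wrist view shows the jar's base disc at about (296,236), where the estimate predicted (295,234), partly hidden behind the fingers. The oblong window is at (351,143). I now move to the pre-push spot (0.570,-0.205) and go down to z 0.122.

Emit:
move_arm --motion '[[[18, -33, 0], [0, 0, 0], 0.43], [[18, -33, 40], [0, 0, 0], 0.43], [[18, -33, 75], [0, 0, 0], 0.43], [[18, -33, 110], [0, 0, 0], 0.43], [[18, -33, 135], [0, 0, 0], 0.43], [[18, -33, 155], [0, 0, 0], 0.43], [[18, -33, 168], [0, 0, 0], 0.43], [[18, -33, 177], [0, 0, 0], 0.43], [[18, -33, 177], [0, 0, 0], 0.43], [[18, -33, 177], [0, 0, 0], 0.43]]'

```text
clock: 2.95
tool_pos: [0.5712, -0.2038, 0.1228]
orientation: [-180.0, -0.0, -113.6]
force: [0.4, -0.1, 0.8]
opening: 0.0499
gripper_force: 0.0
```

Run:
```python
from h import *
o=ctrl.get_obs();print(o['tool_pos'],o['force'])
s=snap('side','s1.png')
cv2.imwrite('pics/s1v.png',cv2.resize(s['color'][130:310,260:500],(800,600),interpolation=cv2.INTER_CUBIC))
```

```text
[ 0.57118294 -0.20377133  0.12276142] [ 0.36950551 -0.11745965  0.81098203]
```

View pics/s1v.png

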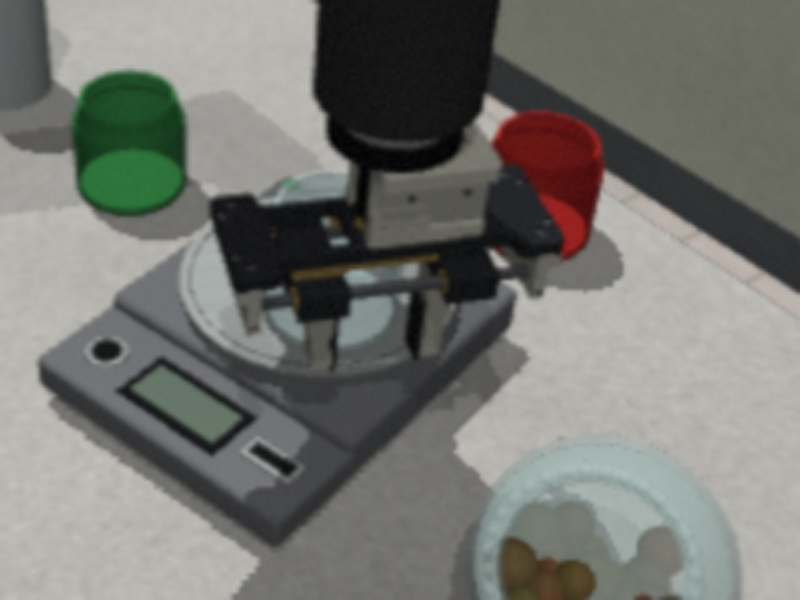

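The side view shows the two fingers behind the jar and clear of it, with the jar ahead between them. Now a slow push along tool −x.

Emit:
move_arm --motion '[[[-8, 0, 0], [0, 0, 0], 0.43], [[-16, 0, 0], [0, 0, 0], 0.43], [[-20, 0, 0], [0, 0, 0], 0.43], [[-23, 0, 0], [0, 0, 0], 0.43], [[-25, 0, 0], [0, 0, 0], 0.43], [[-27, 0, 0], [0, 0, 0], 0.43], [[-29, 0, 0], [0, 0, 0], 0.43], [[-31, 0, 0], [0, 0, 0], 0.43], [[-33, 0, 0], [0, 0, 0], 0.43], [[-35, 0, 0], [0, 0, 0], 0.43]]'

```text
clock: 3.83
tool_pos: [0.5848, -0.1723, 0.1223]
orientation: [180.0, -0.0, -113.7]
force: [0.3, -0.9, -0.0]
opening: 0.0498
gripper_force: 0.0
```

Emit:
move_arm --motion '[[[-2, 0, 0], [0, 0, 0], 0.43], [[-4, 0, 0], [0, 0, 0], 0.43], [[-6, 0, 0], [0, 0, 0], 0.43], [[-8, 0, 0], [0, 0, 0], 0.43], [[-10, 0, 0], [0, 0, 0], 0.43]]'

```text
clock: 4.25
tool_pos: [0.5884, -0.1635, 0.1223]
orientation: [180.0, -0.0, -113.7]
force: [-1.2, -2.9, 0.1]
opening: 0.0498
gripper_force: 1.6
```

Emit:
move_arm --motion '[[[-2, 0, 0], [0, 0, 0], 0.43], [[-4, 0, 0], [0, 0, 0], 0.43], [[-6, 0, 0], [0, 0, 0], 0.43], [[-8, 0, 0], [0, 0, 0], 0.43], [[-10, 0, 0], [0, 0, 0], 0.43]]'

```text
clock: 4.67
tool_pos: [0.593, -0.1539, 0.1223]
orientation: [-180.0, -0.0, -113.7]
force: [-1.1, -3.4, -0.0]
opening: 0.05
gripper_force: 1.5
```

Contact is steady at about 3 N. I continue the push to near the nominal end.

Emit:
move_arm --motion '[[[-2, 0, 0], [0, 0, 0], 0.43], [[-4, 0, 0], [0, 0, 0], 0.43], [[-6, 0, 0], [0, 0, 0], 0.43], [[-8, 0, 0], [0, 0, 0], 0.43], [[-10, 0, 0], [0, 0, 0], 0.43], [[-12, 0, 0], [0, 0, 0], 0.43], [[-13, 0, 0], [0, 0, 0], 0.43], [[-14, 0, 0], [0, 0, 0], 0.43], [[-14, 0, 0], [0, 0, 0], 0.43]]'

```text
clock: 5.42
tool_pos: [0.5986, -0.1411, 0.1223]
orientation: [180.0, 0.0, -113.7]
force: [-1.4, -1.5, -1.0]
opening: 0.0498
gripper_force: 1.0
```

Run:
```python
from h import *
o=ctrl.get_obs();p=o['tool_pos'];y=np.radians(o['orientation'][2])
d=-np.array([np.cos(y),np.sin(y)]);w=o['opening']/2
print(p,o['force'],'jar est',p[:2]+d*(.0095+np.sqrt(.048**2-w**2)),'mid .6207 -.091')
t=snap('top','t2.png');s=snap('side','s2.png')
a=cv2.resize(t['color'][140:275,295:420],(400,432),interpolation=cv2.INTER_CUBIC);b=cv2.resize(s['color'][170:300,265:420],(400,335),interpolation=cv2.INTER_CUBIC)
c=np.zeros((432,800,3),np.uint8);c[:,:400]=a;c[:335,400:]=b
cv2.imwrite('pics/crop2.png',cv2.convertScaleAbs(c,alpha=1.4))
```

```text
[ 0.5985501  -0.14105317  0.12227702] [-1.43082473 -1.54058134 -1.04147229] jar est [ 0.61884104 -0.09476713] mid .6207 -.091
```

View pics/crop2.png

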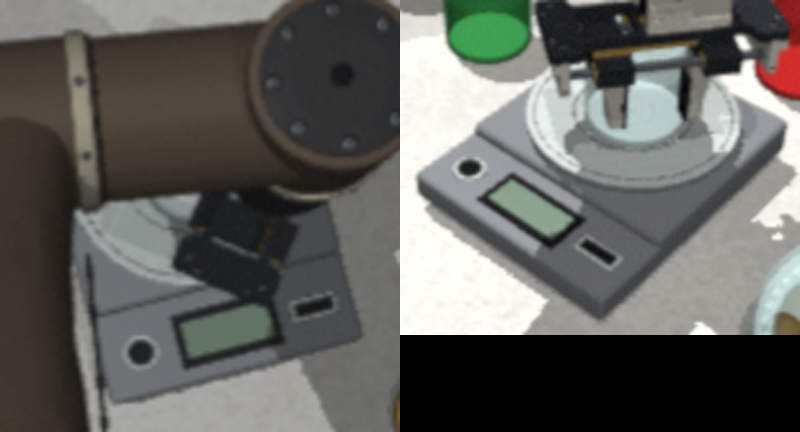

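The side crop shows the jar almost in the pan's rings, with its base near crop (640,112) and the pan centre at (633,113). The cradle geometry says about 4 mm remain, so I push 4 mm more, back off, rise clear and check.

Emit:
move_arm --motion '[[[-2, 0, 0], [0, 0, 0], 0.43], [[-3, 0, 0], [0, 0, 0], 0.43], [[-4, 0, 0], [0, 0, 0], 0.43], [[-4, 0, 0], [0, 0, 0], 0.43], [[0, 0, 0], [0, 0, 0], 0.43], [[10, 0, 0], [0, 0, 0], 0.43], [[30, 0, 0], [0, 0, 0], 0.43], [[55, 0, 0], [0, 0, 0], 0.43], [[70, 0, 0], [0, 0, 0], 0.43], [[70, 0, 0], [0, 0, 0], 0.43]]'

```text
clock: 6.35
tool_pos: [0.5691, -0.2078, 0.1225]
orientation: [180.0, 0.0, -113.8]
force: [-0.6, 1.0, 0.1]
opening: 0.0499
gripper_force: 0.0
```

Emit:
move_arm --motion '[[[0, 0, -40], [0, 0, 0], 0.43], [[0, 0, -80], [0, 0, 0], 0.43], [[0, 0, -120], [0, 0, 0], 0.43], [[25, 30, -160], [0, 0, 0], 0.43], [[50, 60, -178], [0, 0, 0], 0.43], [[75, 85, -178], [0, 0, 0], 0.43], [[85, 110, -178], [0, 0, 0], 0.43], [[85, 110, -178], [0, 0, 0], 0.43], [[85, 110, -178], [0, 0, 0], 0.43]]'

```text
clock: 7.1
tool_pos: [0.4344, -0.2393, 0.3017]
orientation: [-179.8, 0.1, -113.7]
force: [0.5, 0.2, 0.2]
opening: 0.0496
gripper_force: 0.0
```

Run:
```python
from h import *
o=ctrl.get_obs();print(o['tool_pos'],o['force'])
t=snap('top','t3.png');s=snap('side','s3.png')
a=cv2.resize(t['color'][140:275,295:420],(400,432),interpolation=cv2.INTER_CUBIC);b=cv2.resize(s['color'][170:300,265:420],(400,335),interpolation=cv2.INTER_CUBIC)
c=np.zeros((432,800,3),np.uint8);c[:,:400]=a;c[:335,400:]=b
cv2.imwrite('pics/crop3.png',cv2.convertScaleAbs(c,alpha=1.4))
```

```text
[ 0.43437167 -0.23933012  0.30172006] [0.49630336 0.18583211 0.18279655]
```

View pics/crop3.png

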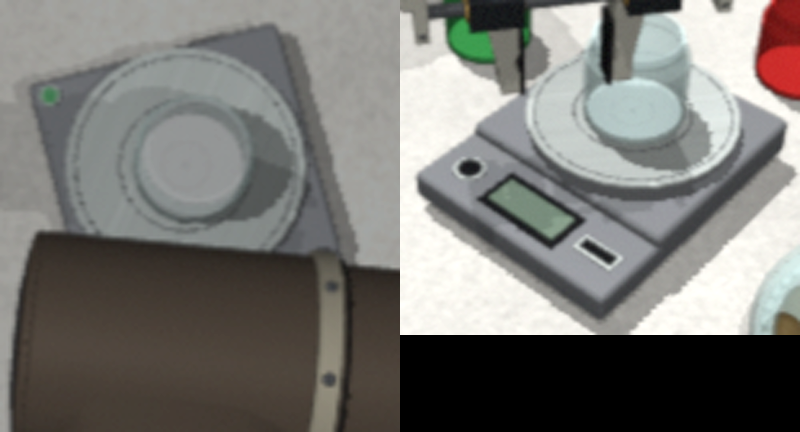

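Run:
```python
from h import *
t=load('t3.png');s=load('s3.png')
T=lambda x,y:(295+x/3.2,140+y/3.2)
S=lambda x,y:(265+(x-400)/2.581,170+y/2.581)
iT=lambda p:((p[0]-295)*3.2,(p[1]-140)*3.2)
iS=lambda p:((p[0]-265)*2.581+400,(p[1]-170)*2.581)
print(onz(t,*T(193,161),.067),onz(s,*S(634,109),.067),onz(t,*T(192,158),.1))
# expected extents if jar centred at pan middle
a=np.linspace(0,2*np.pi,90)
for nm,r,z in(('pan',.1,.064),('base',.044,.068),('body',.048,.069),('shoulder',.048,.134),('rim',.041,.156)):
  for n,i,c in(('top',iT,t),('side',iS,s)):
    q=np.array([i(proj(c,(.6207+r*np.cos(k),-.091+r*np.sin(k),z))) for k in a]);print(nm,n,q.min(0).round(),q.max(0).round())
```

```text
[ 0.6220927 -0.0964478  0.067    ] [ 0.62312494 -0.09190401  0.067     ] [ 0.61978392 -0.09347187  0.1       ]
pan top [66. 45.] [306. 284.]
pan side [523.  47.] [740. 188.]
base top [133. 110.] [240. 215.]
base side [584.  79.] [679. 140.]
body top [129. 105.] [245. 220.]
body side [580.  76.] [684. 143.]
shoulder top [130.  90.] [253. 211.]
shoulder side [581.  20.] [690.  86.]
rim top [140.  94.] [247. 199.]
rim side [590.   5.] [684.  60.]
```

The jar's outlines in both views match those of a jar centred on the pan to within about 3 mm. Now for the round window: turn by 52° so the gripper's width lies along the console, travel high, then go down to about z 0.085.

Emit:
move_arm --motion '[[[-40, 10, 0], [0, 0, 7], 0.43], [[-80, 20, 0], [0, 0, 14], 0.43], [[-120, 30, 0], [0, 0, 21], 0.43], [[-160, 40, 0], [0, 0, 28], 0.43], [[-184, 46, 0], [0, 0, 35], 0.43], [[-184, 46, 0], [0, 0, 42], 0.43], [[-184, 46, 0], [0, 0, 49], 0.43], [[-184, 46, 0], [0, 0, 52], 0.43], [[-184, 46, 0], [0, 0, 52], 0.43], [[-184, 46, 0], [0, 0, 52], 0.43]]'

```text
clock: 8.03
tool_pos: [0.4679, -0.0515, 0.2998]
orientation: [-180.0, -0.1, -165.4]
force: [-0.8, 0.5, -0.3]
opening: 0.05
gripper_force: 0.0
```

Emit:
move_arm --motion '[[[0, 0, 40], [0, 0, 0], 0.43], [[0, 0, 80], [0, 0, 0], 0.43], [[0, 0, 120], [0, 0, 0], 0.43], [[0, 0, 150], [0, 0, 0], 0.43], [[0, 0, 175], [0, 0, 0], 0.43], [[0, 0, 195], [0, 0, 0], 0.43], [[0, 0, 207], [0, 0, 0], 0.43], [[0, 0, 214], [0, 0, 0], 0.43], [[0, 0, 214], [0, 0, 0], 0.43], [[0, 0, 214], [0, 0, 0], 0.43]]'

```text
clock: 8.87
tool_pos: [0.4676, -0.0522, 0.0865]
orientation: [-180.0, -0.0, -165.6]
force: [0.3, -0.0, -0.6]
opening: 0.0504
gripper_force: 0.0
```

Emit:
move_arm --motion '[[[0, 0, 0], [0, 0, 0], 0.43], [[0, 0, 0], [0, 0, 0], 0.43], [[0, 0, 0], [0, 0, 0], 0.43], [[0, 0, 0], [0, 0, 0], 0.43], [[0, 0, 0], [0, 0, 0], 0.43], [[0, 0, 0], [0, 0, 0], 0.43], [[0, 0, 0], [0, 0, 0], 0.43], [[0, 0, 0], [0, 0, 0], 0.43], [[0, 0, 0], [0, 0, 0], 0.43], [[0, 0, 0], [0, 0, 0], 0.43]]'

```text
clock: 9.7
tool_pos: [0.4673, -0.0521, 0.0863]
orientation: [-180.0, -0.0, -165.7]
force: [0.2, -0.4, -0.1]
opening: 0.0503
gripper_force: 0.0
```

Emit:
move_arm --motion '[[[0, 0, 0], [0, 0, 0], 0.43], [[0, 0, 0], [0, 0, 0], 0.43], [[0, 0, 0], [0, 0, 0], 0.43], [[0, 0, 0], [0, 0, 0], 0.43], [[0, 0, 0], [0, 0, 0], 0.43], [[0, 0, 0], [0, 0, 0], 0.43], [[0, 0, 0], [0, 0, 0], 0.43], [[0, 0, 0], [0, 0, 0], 0.43], [[0, 0, 0], [0, 0, 0], 0.43], [[0, 0, 0], [0, 0, 0], 0.43]]'

```text
clock: 10.53
tool_pos: [0.4672, -0.0521, 0.0863]
orientation: [-180.0, -0.0, -165.7]
force: [-0.5, -0.1, 0.7]
opening: 0.0497
gripper_force: 0.0
```

Emit:
move_arm --motion '[[[0, 0, 0], [0, 0, 0], 0.43], [[0, 0, 0], [0, 0, 0], 0.43], [[0, 0, 0], [0, 0, 0], 0.43], [[0, 0, 0], [0, 0, 0], 0.43], [[0, 0, 0], [0, 0, 0], 0.43], [[0, 0, 0], [0, 0, 0], 0.43]]'

```text
clock: 11.03
tool_pos: [0.4673, -0.0521, 0.0864]
orientation: [-180.0, 0.0, -165.7]
force: [0.3, 1.2, 0.2]
opening: 0.0496
gripper_force: 0.0
```

Run:
```python
from h import *
o=ctrl.get_obs();print(o['clock'],o['tool_pos'],o['force'])
s=snap('side','s4.png')
cv2.imwrite('pics/crop4.png',cv2.convertScaleAbs(cv2.resize(s['color'][130:300,245:445],(700,595),interpolation=cv2.INTER_CUBIC),alpha=1.3))
```

```text
11.0333 [ 0.46725643 -0.05209316  0.08636587] [0.31706106 1.15248823 0.15739272]
```

View pics/crop4.png

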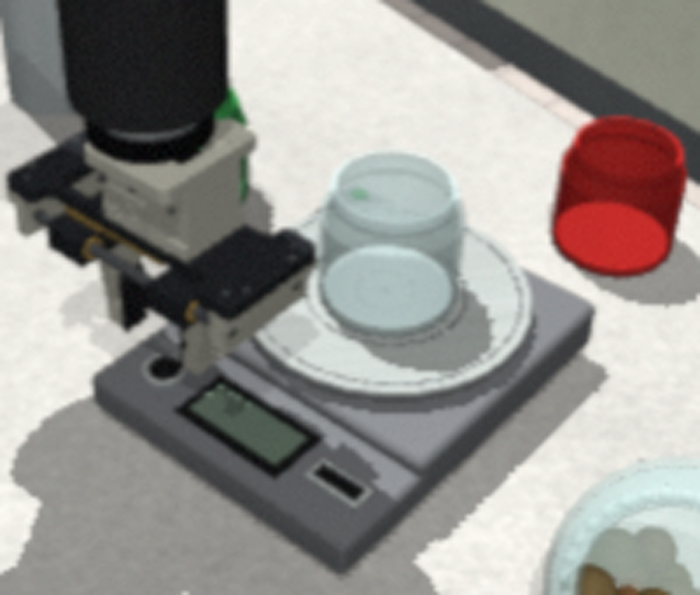

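The jar stands centred on the pressed rings at crop (388,290). The hand hangs over the round window at (165,367), clear of everything, and the display now shows something. I rise straight up, well away.

Emit:
move_arm --motion '[[[0, 0, -30], [0, 0, 0], 0.43], [[0, 0, -70], [0, 0, 0], 0.43], [[0, 0, -110], [0, 0, 0], 0.43], [[0, 0, -150], [0, 0, 0], 0.43], [[0, 0, -190], [0, 0, 0], 0.43], [[0, 0, -220], [0, 0, 0], 0.43], [[0, 0, -220], [0, 0, 0], 0.43], [[0, 0, -220], [0, 0, 0], 0.43], [[0, 0, -220], [0, 0, 0], 0.43], [[0, 0, -220], [0, 0, 0], 0.43]]'

```text
clock: 11.92
tool_pos: [0.4666, -0.0521, 0.3052]
orientation: [180.0, -0.1, -165.7]
force: [-0.0, 0.2, -0.9]
opening: 0.0497
gripper_force: 0.0
```

Run:
```python
from h import *
print(ctrl.get_obs()['tool_pos']);print(ctrl.close_job())
```

```text
[ 0.46659916 -0.05214926  0.30519076]
the job is handed in; nothing more can be done
None
```

The jar was pushed to the pan's middle (within about 3 mm by the camera views), the tool point was held over the round window for just over 2 s with nothing touched, and the hand was raised well clear before I handed the job in at about 12 s; no verdict was returned.

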